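# Draw up a pegged mortise-and-tenon joint with a drawbore pin

## Task

Take the drawbore pin (tapered steel, dark wooden handle) out of the tool rack, feel it straight down through the offset peg holes of the leg and the rail's tenon, and press until its taper has drawn the rail's shoulder tight against the leg, finishing with a firm push of about 16 N and never leaning on it with more than 20. Then let go and leave it standing in the joint. The pin alone must do the pulling: keep the gripper off both timbers, and leave the other tools as they are.

Things in the scene. Friction and masses are not known exactly. Their poses are not given: they have to be found in the camera images.
- pin_handle (a point): Centre (half-way up) of the drawbore pin's round handle, where it is gripped: dark wood, 26 mm diameter, reaching 43.5 mm above and below. The pin (about 0.135 kg, 185 mm long) is loose and starts upright in one of the rack's three places, its steel bolster (27 mm diameter, 8 mm thick, just below the handle) on the rack's top; it lifts out straight up by 90 mm. z runs from point to handle.
- pin_tip (a point): Point of the pin, 141.5 mm below pin_handle along its axis. From the bolster down, the 90 mm shank is a straight cone: 16.6 mm in diameter at the bolster, 4 mm at the point (blunt, edge barely eased), so 0.14 mm wider per mm. Its root is wider than the peg holes. z up along the pin.
- hole (a point): Centre of the mouth of the 13 mm round peg hole in the leg's top face, 90 mm above the bench, crossed by dark layout lines. Going down: upper cheek 20 mm, tenon 20 mm (pale, own 13 mm hole), lower cheek 20 mm (hole in line with the upper), 30 mm free to the bench. Drawing takes 5 to 9 N of push; once tight the push climbs: 15 to 17 N wedges the pin firm, over 22 N bruises the oak. Axes as the leg.
- leg: Red-brown oak leg lying on bearers, held fast by two holdfasts (151 mm high, 125 and 145 mm from the hole). 65 mm wide (x -40 to +25 mm), 320 mm long (y -170 to +150), top 90 mm above the bench. Origin on the bench straight below the peg hole; x points along the rail away from the leg, y along the leg, z up. Let go, the wedged pin leans by up to 5 degrees.
- rail (a joint): Gap in m between the rail's shoulder and the leg's face: 0 when tight (hard stop); 3 to 4.5 mm at the start. The rail slides along the leg's x only, takes about 4 N to move and stays where left. The tenon's hole stands off the leg's towards +x by this gap plus 2 to 4 mm (hand-bored, unknown); the opening right through is a lens, its middle half that offset to +x of the leg's hole.
- shoulder (a point): Middle of the top edge of the rail's shoulder, 82 mm above the bench; the oak rail runs from here 260 mm to the leg's +x, 80 mm wide and 48 mm thick. When tight it lies 25 mm to +x of the hole's axis.
- rack: Beech tool rack, fixed, 260 mm long (x), 60 mm deep (y), its top board 115 mm high; origin on the bench below its middle. Three 20 mm holes at x = -75, 0 and +75 mm hold the pin, the red chisel and the yellow screwdriver in any order; their handles end 210 mm above the bench.
- chisel_handle (a point): Centre of the red handle of a chisel hanging in the rack (leave it).
- driver_handle (a point): Centre of the yellow handle of a screwdriver hanging in the rack (leave it).
- mallet: Wooden joiner's mallet lying on the bench, 270 mm long, head 140 x 75 x 60 mm; origin under its handle (leave it).
- square: Try square lying flat, dark stock 115 mm, steel blade 150 mm; origin under the stock (leave it).
- plane: Steel block plane, 160 x 50 x 60 mm; origin under its middle (leave it).
- gauge: Wooden marking gauge, 220 mm long; origin under its middle (leave it).
- peg0: Oak peg lying on the bench, 12 x 12 x 100 mm; origin under its middle (leave it).
- peg1: Second oak peg, the same (leave it).
Mind the look-alikes: they are no part of the job. Of the things that look like the part that bears pin_handle, the middle-sized one is meant.

How it is judged:
By the outcome, as a careful person would: the job done as asked, in the order asked, and still so for the second after the job is handed in, with the robot touching nothing.
It also fails if it takes over 48 s, if anything falls off the work surface, if the arm or the gripper's body presses on something with over 40 N, if the wrist force passes 120 N, or if a joint passes its speed limit or range.

## Robot

A 6-joint arm with a two-finger parallel gripper is mounted at the origin on the work surface. World frame = base frame: x ahead of the robot, y to its left, z up, the work surface at z = 0. Lengths are in m, angles in rad, forces in N, time in s.
With the tool pointing down it reaches from about 0.325 to 0.9 m from the base axis. Payload 3.5 kg.
Tool frame: the origin (TCP) lies at the very end of the fingers, on their centre line; the grasp point (between the pads) lies 19 mm behind it; z points along the fingers, y is the line along which they close (so a half turn about z gives the same grasp; the last joint's range is limited). The gripper opens to 85 mm and grips with 20 to 120 N. Pads are 22 mm wide; open, the fingers measure 114 mm over their backs; the gripper's body (76 mm by 85 mm) begins 54 mm behind the grasp point. The pads swing forward as they close: fully open they stand 13 mm farther back than shut.
Start: joints at [1.041, 0.276, -0.026, 1.268, 0, 1.467], TCP at [0.259, 0.569, 0.231] pointing down, gripper open.
Joint ranges: [-3.12, 3.12], [-0.85, 1.88], [-1.08, 1.24], [-1.95, 2.15], [-1.57, 1.53], [-3.14, 3.14]. Speed limits (rad/s): [2.57, 2.57, 3.14, 3.14, 3.14, 3.14].

## Interface

Orientations are given as [roll, pitch, yaw] about the fixed x, y, z axes, in that order (R = Rz(yaw) Ry(pitch) Rx(roll)).
In Python, from rig import ctrl, viewer, finder gives the robot as it stands.
- The arm moves only by the tool send_rows, never from a script. Its argument "motion" is a list of rows, each an object of numbers: "x", "y", "z": the shift along the world's x, y, z in cm; "twist": the turn about the world's z in rad; "gripper": the closure, from 0 (fully open) to 1 (shut). A call has exactly 8 rows; each row shifts and turns the commanded pose from where the row before left it; what a row does not reach is not made up. A row lasts 1/10 s, in which the tool goes at most 50 mm and 8.59 degrees, less where a joint would pass 70% of its speed; a pose out of reach is approached as far as the arm can. A call is refused whole if a number of a shift passes 5 or a number of a turn 0.15, either way. A call with a gripper value outside its range is refused whole. The fingers move at their own pace and stop on an object; the grip force is fixed at half the most. Time passes only in rows, so rows that do not move let the fingers close, or fill a call up. It gives the time, the measured TCP pose, the force, the opening and the grip force at its end, in the units of the state.
- ctrl.state(): the state, without advancing time (a new reading comes with each control period).
- viewer.read_camera(name): name is "scene" or "top" or "wrist"; returns the picture (400x640x3 uint8, red, green, blue); there is no depth.
- viewer.camera_info(name): a dict with "fx", "fy", "cx", "cy" (pixels), "R" (3x3) and "t" (3): a world point X has camera coordinates R X + t; the wrist camera has in their place "tool_from_camera" (4x4, takes a point from camera to tool coordinates, whose origin is the TCP and whose axes are the flange's). Camera axes: x right, y down, z forward; pixel columns grow to the right and rows downward; lengths in m; the calibration is good to about 2 mm. A picture is of the moment at which its call begins: read the wrist's pose just before it. camera_info takes no time and is no camera call.
- ctrl.sign_off(): hands the job in; it is judged then, once.
Trained networks look in the newest picture that a camera, given by its name, has taken for a name from the list of things; names that differ only in an ending like _2 or _b are one class to them, and where a whole thing is asked for, a point or a joint stands for the part that bears it (a point fixed in the world has none). Each returns a list of dicts, best first, with "conf" (0 to 1); they miss things now and then, are a little off and sometimes report something else, mostly with a low value. They report only what shows in the picture. A call takes as long as a camera call. They do not tell look-alikes from the thing itself.
- finder.find_in(camera, thing): "xy" ([column, row] in pixels, amid what is visible of it).
The state is a dict: "t": time; "joint_pos": joint angles; "dq": joint speeds; "tau": joint torques, N m; "tool_pos": TCP position; "tcp_rot": TCP orientation; "ft_force": force on the tool from outside, world axes, zero at the start; "moment": the same for the moment, N m; "gripper_width": finger opening in m; "gripper_force": force on a finger pad.
Only numpy, scipy, OpenCV 4.12 (cv2) and the standard library are available. Lean on these libraries where they do the work, as an engineer would, in place of code of your own. Each camera call takes 0.05 s, during which the arm holds its last target. There are 200 camera calls.

## Working session

There is one attempt and no reset: what is moved stays moved. The work goes in short steps, Python scripts to look and compute and a tool call to move; the robot and the scene stay as the last step left them, time stands still between calls to the robot, and variables do not carry over. Pictures are saved under pics/ and viewed, at most 10 in all, crops included, and the job is handed in when it is done.

Besides the shell and the picture viewer there is one more tool, called after "Call:" in YAML: its name, and indented under it one key for each argument. send_rows: Moves the arm, as the interface text tells. Its arguments: {"type":"object","properties":{"motion":{"type":"array"}},"required":["motion"]}

```bash
mkdir -p pics; cat > h.py <<'E'
import numpy as np, cv2
from rig import ctrl, viewer, finder
def snap(cam,name):
    im=viewer.read_camera(cam); cv2.imwrite(f'pics/{name}.png',im[:,:,::-1]); return im
E
python3 - <<'E'
from h import *
np.set_printoptions(precision=4,suppress=True)
s=ctrl.state(); print(s)
a=snap('scene','s0');b=snap('top','t0')
for c in('scene','top'):
    i=viewer.camera_info(c);print(c,i)
    for n in('pin_handle','chisel_handle','driver_handle','hole','shoulder','rack','leg','mallet'):
        print(n,[(np.round(d['xy']).tolist(),round(d['conf'],2)) for d in finder.find_in(c,n)])
cv2.imwrite('pics/t0.png',b[:,:,::-1])
print(viewer.camera_info('wrist'))
E
```

```text
{'t': 0.0, 'joint_pos': array([ 1.0406,  0.2771, -0.0279,  1.268 ,  0.    ,  1.4674]), 'dq': array([-0.0012,  0.0001, -0.0006, -0.0008,  0.0001, -0.001 ]), 'tau': array([  0.0009, -44.5509,  29.5202,   0.0164,   0.0001,  -0.    ]), 'tool_pos': array([0.2583, 0.5683, 0.2302]), 'tcp_rot': array([-3.1394, -0.0003,  2.7148]), 'ft_force': array([-0.3364, -0.5705, -0.5697]), 'moment': array([0.0231, 0.0207, 0.0026]), 'gripper_force': 0.0, 'gripper_width': 0.08544179992104264}
scene {'fx': 369.8848501507786, 'fy': 369.8848501507786, 'cx': 323.3373511973212, 'cy': 200.59591555945968, 'R': array([[-0.1231,  0.9924,  0.0066],
       [ 0.7308,  0.0952, -0.6759],
       [-0.6714, -0.0784, -0.7369]]), 't': array([ 0.069 , -0.3445,  1.7203])}
pin_handle [([463.0, 191.0], 0.68), ([426.0, 181.0], 0.54)]
chisel_handle [([420.0, 166.0], 0.53)]
driver_handle [([427.0, 199.0], 0.53)]
hole [([307.0, 206.0], 0.69)]
shoulder [([308.0, 235.0], 0.72)]
rack [([420.0, 213.0], 0.69)]
leg [([308.0, 206.0], 0.58), ([426.0, 179.0], 0.57)]
mallet [([200.0, 218.0], 0.84)]
top {'fx': 385.00598240816004, 'fy': 385.005
[... 237 characters left out ...]
8.0, 227.0], 0.86), ([173.0, 240.0], 0.77), ([148.0, 252.0], 0.41)]
chisel_handle [([176.0, 268.0], 0.52)]
driver_handle [([169.0, 205.0], 0.57)]
hole [([323.0, 212.0], 0.91), ([178.0, 271.0], 0.23)]
shoulder [([326.0, 164.0], 0.94)]
rack [([184.0, 238.0], 0.74)]
leg [([326.0, 212.0], 0.71)]
mallet [([467.0, 181.0], 0.6), ([170.0, 237.0], 0.59), ([170.0, 208.0], 0.49), ([183.0, 243.0], 0.46)]
{'fx': 343.2412879549607, 'fy': 343.2412879549607, 'cx': 322.46638189520417, 'cy': 194.72204396000842, 'tool_from_camera': array([[ 0.0002, -0.9499, -0.3125,  0.0802],
       [ 1.    ,  0.0002, -0.0001,  0.0002],
       [ 0.0001, -0.3125,  0.9499, -0.1424],
       [ 0.    ,  0.    ,  0.    ,  1.    ]])}
```

```bash
python3 - <<'E'
import cv2,numpy as np
s=cv2.imread('pics/s0.png');t=cv2.imread('pics/t0.png')
a=cv2.resize(s[130:280,160:520],(800,333),interpolation=3);b=cv2.resize(t[110:310,90:500],(800,267*400//273)) if 0 else cv2.resize(t[110:247+50,90:500],None,fx=1.95,fy=1.42)
cv2.imwrite('pics/c0.png',a);cv2.imwrite('pics/t1.png',cv2.resize(t[100:300,80:340],(780,600),interpolation=3))
E
```

```text
(no output)
```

View pics/t0.png

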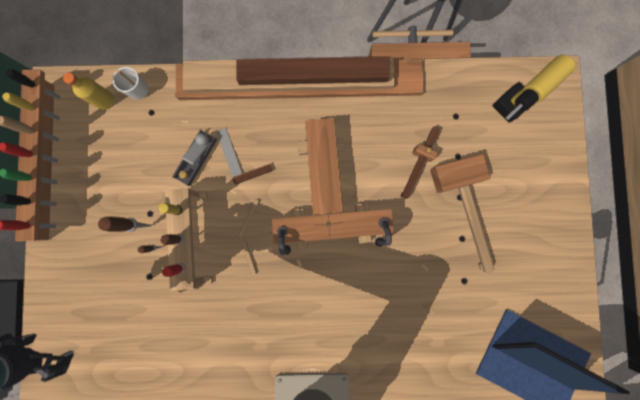

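View pics/c0.png

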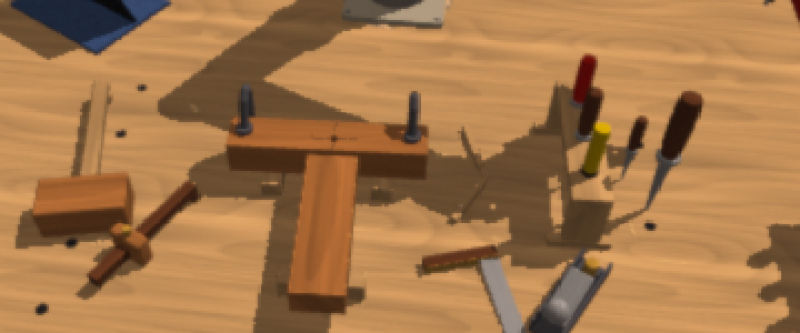

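View pics/t1.png

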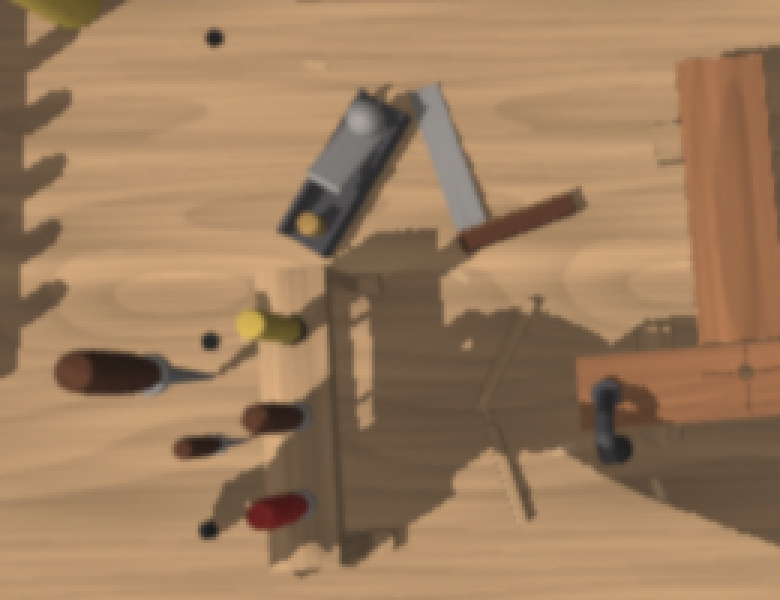

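The dark handles in the top image are the large pin at (118,225), the small one at (148,249) and the one in the rack at (172,239). The rack one is middle-sized, stands in the rack between yellow (driver) and red (chisel), and has a steel bolster, so it is the pin. The enlarged crop confirms this. Next I triangulate.

```bash
cat >> h.py <<'E'
def ray(c,uv):
    i=viewer.camera_info(c); d=np.array([(uv[0]-i['cx'])/i['fx'],(uv[1]-i['cy'])/i['fy'],1.])
    R=np.array(i['R']);return -R.T@np.array(i['t']), R.T@d/np.linalg.norm(d)
def tri(*rs):
    A=sum(np.eye(3)-np.outer(d,d) for o,d in rs); b=sum((np.eye(3)-np.outer(d,d))@o for o,d in rs)
    X=np.linalg.solve(A,b); return X,[round(1000*np.linalg.norm(np.cross(X-o,d)),1) for o,d in rs]
def onz(r,z): o,d=r; return o+d*(z-o[2])/d[2]
E
python3 - <<'E'
from h import *
np.set_printoptions(precision=4,suppress=True)
C=lambda x,y:(160+x*.45,130+y*.45); T=lambda x,y:(80+x/3,100+y/3)
P={'pinctr':((426,181.3),T(276,419)),'pintop':(C(596,91),T(256,419)),'chis':(C(586,78),T(280,511)),'chtop':(C(589,59),T(263,514)),'drvtop':(C(602,127),T(250,325)),
'smalltop':(C(640,119),T(182,448)),'bigtop':(C(692,97),T(76,372)),'hole':(C(334,138),T(746,372)),'holeF':((307,206),(323,212)),'hf1':(C(413,95),T(608,385)),'hf2':(C(244,90),(382,219))}
for k,(a,b) in P.items(): print(k,*tri(ray('scene',a),ray('top',b)))
for k,p in dict(L0=(273,221),L1=(391,211)).items(): print(k,onz(ray('top',p),.09))
print('hole z.09',onz(ray('top',T(746,372)),.09),onz(ray('scene',C(334,138)),.09))
for n,p in dict(r1=T(258,275),r2=T(270,560)).items(): print(n,onz(ray('top',p),.115))
E
```

```text
pinctr [0.4845 0.3368 0.1573] [np.float64(3.0), np.float64(3.0)]
pintop [0.4856 0.3343 0.2058] [np.float64(2.5), np.float64(2.5)]
chis [0.4097 0.3316 0.1632] [np.float64(3.7), np.float64(3.7)]
chtop [0.4116 0.3289 0.2041] [np.float64(2.5), np.float64(2.5)]
drvtop [0.5596 0.3389 0.2053] [np.float64(1.5), np.float64(1.5)]
smalltop [0.4618 0.4205 0.1358] [np.float64(0.1), np.float64(0.1)]
bigtop [0.5243 0.4559 0.2443] [np.float64(2.8), np.float64(2.8)]
hole [ 0.5161 -0.0553  0.0854] [np.float64(2.6), np.float64(2.6)]
holeF [ 0.5516 -0.0522  0.0507] [np.float64(7.8), np.float64(7.8)]
hf1 [0.5061 0.0627 0.1842] [np.float64(5.4), np.float64(5.4)]
hf2 [ 0.5245 -0.1856  0.1813] [np.float64(2.2), np.float64(2.2)]
L0 [0.5274 0.0901 0.09  ]
L1 [ 0.5474 -0.2245  0.09  ]
hole z.09 [ 0.5164 -0.0577  0.09  ] [ 0.5203 -0.052   0.09  ]
r1 [0.6091 0.3656 0.115 ]
r2 [0.3644 0.3533 0.115 ]
```

Call:
send_rows:
  motion:
    - {"x": 2.5,"y": -2.5,"z": 2,"twist": 0.062}
    - {"x": 2.8,"y": -2.8,"z": 2,"twist": 0.062}
    - {"x": 2.8,"y": -2.8,"z": 2,"twist": 0.062}
    - {"x": 2.8,"y": -2.8,"z": 2,"twist": 0.062}
    - {"x": 2.8,"y": -2.8,"z": 1,"twist": 0.062}
    - {"x": 2.8,"y": -2.8,"z": 0,"twist": 0.062}
    - {"x": 2.8,"y": -2.8,"z": 0,"twist": 0.062}
    - {"x": 2.0,"y": -2.2,"z": 0,"twist": 0.062}

```text
invalid input at $.motion[0]: expected keys x, y, z, twist, gripper
```

```bash
cat >> h.py <<'E'
from scipy.spatial.transform import Rotation as Ro
def wpose():
    s=ctrl.state(); i=viewer.camera_info('wrist'); T=np.eye(4); T[:3,:3]=Ro.from_euler('xyz',s['tcp_rot']).as_matrix(); T[:3,3]=s['tool_pos']
    return T@np.array(i['tool_from_camera'])
def wray(M,uv):
    i=viewer.camera_info('wrist'); d=M[:3,:3]@np.array([(uv[0]-i['cx'])/i['fx'],(uv[1]-i['cy'])/i['fy'],1.]); return M[:3,3],d/np.linalg.norm(d)
def wpix(M,X):
    i=viewer.camera_info('wrist'); c=M[:3,:3].T@(np.array(X)-M[:3,3]); return i['cx']+i['fx']*c[0]/c[2], i['cy']+i['fy']*c[1]/c[2]
E
python3 - <<'E'
from h import *
s=ctrl.state();print(s['t'],s['tool_pos'],s['tcp_rot'],s['joint_pos'])
M=wpose();np.save('M1.npy',M);snap('wrist','w1')
print(finder.find_in('wrist','pin_handle'),wpix(M,(.485,.335,.21)))
E
```

```text
0.9 [0.25874108 0.56894666 0.23135888] [3.14151563e+00 2.65035415e-05 2.71477186e+00] [ 1.04060850e+00  2.76357165e-01 -2.63598457e-02  1.26799997e+00
 -1.84148885e-05  1.46742929e+00]
[{'xy': [268.5, 278.0], 'conf': 0.87}, {'xy': [330.4, 367.3], 'conf': 0.44}] (np.float64(173.4363655706449), np.float64(584.5411321196441))
```

View pics/w1.png

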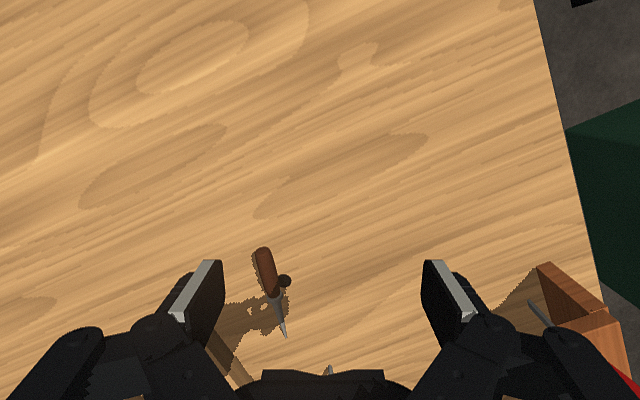

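The first move was refused because every row needs the gripper key, so this picture is from the start pose. It shows the small dark handle at (268,270) and the open fingers. Resending.

Call:
send_rows:
  motion:
    - {"x": 2.5,"y": -2.5,"z": 2,"twist": 0.062,"gripper": 0}
    - {"x": 2.8,"y": -2.8,"z": 2,"twist": 0.062,"gripper": 0}
    - {"x": 2.8,"y": -2.8,"z": 2,"twist": 0.062,"gripper": 0}
    - {"x": 2.8,"y": -2.8,"z": 2,"twist": 0.062,"gripper": 0}
    - {"x": 2.8,"y": -2.8,"z": 1,"twist": 0.062,"gripper": 0}
    - {"x": 2.8,"y": -2.8,"z": 0,"twist": 0.062,"gripper": 0}
    - {"x": 2.8,"y": -2.8,"z": 0,"twist": 0.062,"gripper": 0}
    - {"x": 2.0,"y": -2.2,"z": 0,"twist": 0.062,"gripper": 0}

```text
t: 1.8
tool_pos: [0.4734, 0.3523, 0.3216]
tcp_rot: [3.142, 0.001, -3.071]
ft_force: [0.1, -0.1, -0.1]
gripper_width: 0.0856
gripper_force: 0.0
```

```bash
python3 - <<'E'
from h import *
M=wpose();s=ctrl.state();print(s['t'],s['tool_pos'],s['tcp_rot'],s['dq'])
np.save('M1.npy',M);snap('wrist','w2')
print(finder.find_in('wrist','pin_handle'),wpix(M,(.485,.335,.21)))
E
```

```text
1.8 [0.47336708 0.35228087 0.3216056 ] [ 3.14153531e+00  9.68296622e-04 -3.07116660e+00] [-0.48771646  0.04245582  0.04178834  0.01211826  0.01397925 -1.09896941]
[{'xy': [302.3, 188.9], 'conf': 0.78}, {'xy': [408.0, 60.7], 'conf': 0.72}, {'xy': [420.6, 233.5], 'conf': 0.56}] (np.float64(299.2992231801285), np.float64(203.00884427816976))
```

View pics/w2.png

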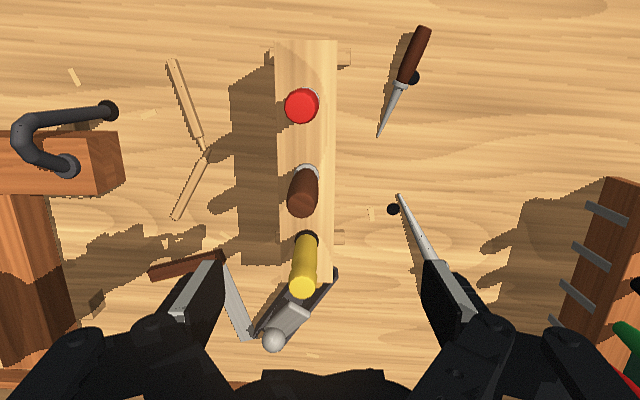

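Call:
send_rows:
  motion:
    - {"x": 2.0,"y": -1.0,"z": -0.5,"twist": 0.0,"gripper": 0}
    - {"x": 2.0,"y": -1.0,"z": -0.5,"twist": 0,"gripper": 0}
    - {"x": 0,"y": 0,"z": 0,"twist": 0,"gripper": 0}
    - {"x": 0,"y": 0,"z": 0,"twist": 0,"gripper": 0}
    - {"x": 0,"y": 0,"z": 0,"twist": 0,"gripper": 0}
    - {"x": 0,"y": 0,"z": 0,"twist": 0,"gripper": 0}
    - {"x": 0,"y": 0,"z": 0,"twist": 0,"gripper": 0}
    - {"x": 0,"y": 0,"z": 0,"twist": 0,"gripper": 0}

```text
t: 2.7
tool_pos: [0.5113, 0.3343, 0.3116]
tcp_rot: [3.141, 0.0, -3.072]
ft_force: [-0.4, -0.7, -0.5]
gripper_width: 0.085
gripper_force: 0.0
```

```bash
cat >> h.py <<'E'
def blob(im,kind,box):
    # centroid, bbox, of coloured region; box = c0,r0,c1,r1
    c0,r0,c1,r1=box; h=cv2.cvtColor(im[r0:r1,c0:c1],cv2.COLOR_RGB2HSV).astype(int); H,S,V=h[...,0],h[...,1],h[...,2]
    m={'brown':((H<12)|(H>170))&(S>90)&(V<135)&(V>30),'red':((H<6)|(H>172))&(S>190)&(V>100),'yellow':(H>22)&(H<34)&(S>170)}[kind].astype('uint8')
    m=cv2.morphologyEx(m,cv2.MORPH_OPEN,np.ones((3,3)));n,l,st,ce=cv2.connectedComponentsWithStats(m)
    k=1+np.argmax(st[1:,4]); return st[k]+np.array([c0,r0,0,0,0]),ce[k]+[c0,r0],(l==k)
E
python3 - <<'E'
from h import *
M=wpose();s=ctrl.state();print(s['t'],s['tool_pos'],s['tcp_rot'],s['dq'])
np.save('MA.npy',M);im=snap('wrist','wA')
print([wpix(M,(.485,.335,z)) for z in (.21,.123)])
print(blob(im,'brown',(240,20,380,200))[:2])
cv2.imwrite('pics/wAc.png',cv2.resize(im[0:240,200:420,::-1],None,fx=2.4,fy=2.4))
E
```

```text
2.7 [0.51133967 0.3342735  0.31157121] [ 3.14142839e+00  2.39867455e-04 -3.07176423e+00] [-0.0041698   0.0019713  -0.00038632 -0.00123734 -0.00139126 -0.00065875]
[(np.float64(325.8098303067803), np.float64(160.1368364169966)), (np.float64(324.963356383751), np.float64(140.57056964005812))]
(array([313, 134,  31,  44, 915]), array([328.55846995, 157.33551913]))
```

View pics/wAc.png

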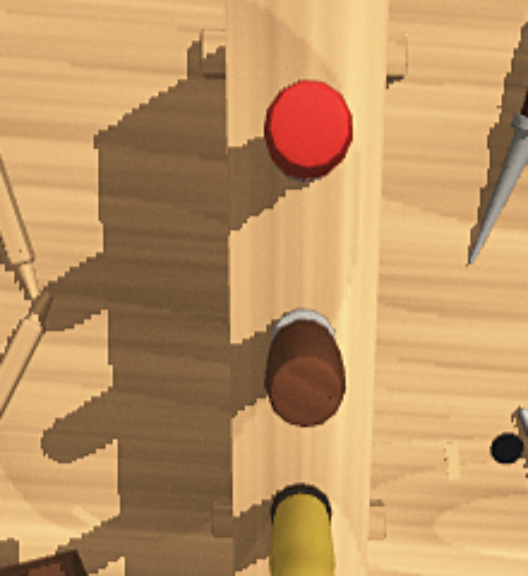

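The crop shows the dark handle's top at wrist pixel (328,162), with the steel bolster under its upper edge, between red (chisel) and yellow (driver). It is the meant pin.

```bash
python3 - <<'E'
from h import *
M=np.load('MA.npy');r=wray(M,(328.3,161.7));r2=wray(np.load('M1.npy'),(301,204))
T=lambda x,y:(80+x/3,100+y/3);C=lambda x,y:(160+x*.45,130+y*.45)
print(onz(r,.21),tri(r,r2),tri(r,ray('scene',C(596,91)),ray('top',T(256,419))))
E
```

```text
[0.48602595 0.336886   0.21      ] (array([0.48588215, 0.33662879, 0.20999833]), [np.float64(0.3), np.float64(0.3)]) (array([0.4860824 , 0.33522388, 0.20588553]), [np.float64(2.0), np.float64(1.7), np.float64(3.4)])
```

Call:
send_rows:
  motion:
    - {"x": -2.5,"y": 0.25,"z": -1.5,"twist": 0.0,"gripper": 0}
    - {"x": 0,"y": 0,"z": -3,"twist": 0,"gripper": 0}
    - {"x": 0,"y": 0,"z": -3,"twist": 0,"gripper": 0}
    - {"x": 0,"y": 0,"z": -3,"twist": 0,"gripper": 0}
    - {"x": 0,"y": 0,"z": -3,"twist": 0,"gripper": 0}
    - {"x": 0,"y": 0,"z": -2,"twist": 0,"gripper": 0}
    - {"x": 0,"y": 0,"z": -0.7,"twist": 0,"gripper": 0}
    - {"x": 0,"y": 0,"z": 0,"twist": 0,"gripper": 0}

```text
t: 3.55
tool_pos: [0.4859, 0.336, 0.1483]
tcp_rot: [-3.141, -0.002, -3.072]
ft_force: [-0.2, -0.1, 0.7]
gripper_width: 0.0859
gripper_force: 0.0
```

Call:
send_rows:
  motion:
    - {"x": 0,"y": 0,"z": 0,"twist": 0.0,"gripper": 1}
    - {"x": 0,"y": 0,"z": 0,"twist": 0,"gripper": 1}
    - {"x": 0,"y": 0,"z": 0,"twist": 0,"gripper": 1}
    - {"x": 0,"y": 0,"z": 0,"twist": 0,"gripper": 1}
    - {"x": 0,"y": 0,"z": 0,"twist": 0,"gripper": 1}
    - {"x": 0,"y": 0,"z": 0,"twist": 0,"gripper": 1}
    - {"x": 0,"y": 0,"z": 0,"twist": 0,"gripper": 1}
    - {"x": 0,"y": 0,"z": 0,"twist": 0,"gripper": 1}

```text
t: 4.35
tool_pos: [0.4874, 0.3365, 0.1503]
tcp_rot: [3.141, 0.002, -3.073]
ft_force: [-0.4, -1.1, 6.6]
gripper_width: 0.0252
gripper_force: 58.5
```

Call:
send_rows:
  motion:
    - {"x": 0,"y": 0,"z": 1,"twist": 0.0,"gripper": 1}
    - {"x": 0,"y": 0,"z": 2,"twist": 0,"gripper": 1}
    - {"x": 0,"y": 0,"z": 2.5,"twist": 0,"gripper": 1}
    - {"x": 0,"y": 0,"z": 2.5,"twist": 0,"gripper": 1}
    - {"x": 0,"y": 0,"z": 2.5,"twist": 0,"gripper": 1}
    - {"x": 0,"y": 0,"z": 2.5,"twist": 0,"gripper": 1}
    - {"x": 0,"y": 0,"z": 2,"twist": 0,"gripper": 1}
    - {"x": 0,"y": 0,"z": 0,"twist": 0,"gripper": 1}

```text
t: 5.15
tool_pos: [0.4882, 0.3374, 0.3027]
tcp_rot: [3.139, 0.005, -3.072]
ft_force: [0.4, -0.3, -1.3]
gripper_width: 0.0251
gripper_force: 58.8
```

Call:
send_rows:
  motion:
    - {"x": 0.2,"y": -4,"z": 0,"twist": 0.0,"gripper": 1}
    - {"x": 0.2,"y": -4,"z": 0,"twist": 0,"gripper": 1}
    - {"x": 0.2,"y": -4,"z": 0,"twist": 0,"gripper": 1}
    - {"x": 0.2,"y": -4,"z": 0,"twist": 0,"gripper": 1}
    - {"x": 0.2,"y": -4,"z": 0,"twist": 0,"gripper": 1}
    - {"x": 0.2,"y": -4,"z": 0,"twist": 0,"gripper": 1}
    - {"x": 0,"y": -3,"z": 0,"twist": 0,"gripper": 1}
    - {"x": 0,"y": 0,"z": 0,"twist": 0,"gripper": 1}

```text
t: 5.95
tool_pos: [0.4978, 0.0635, 0.2976]
tcp_rot: [-3.141, -0.003, -3.077]
ft_force: [0.1, 0.6, -1.5]
gripper_width: 0.0249
gripper_force: 59.3
```

```bash
python3 - <<'E'
from h import *
M=wpose();s=ctrl.state();print(s['t'],s['tool_pos'],s['tcp_rot'],s['ft_force'],abs(s['dq']).max())
np.save('MB.npy',M);im=snap('wrist','wB')
print([wpix(M,(.518,-.055,.09))],finder.find_in('wrist','hole'),finder.find_in('wrist','pin_tip'),finder.find_in('wrist','shoulder'))
E
```

```text
5.95 [0.49779108 0.06349246 0.29756221] [-3.14072774e+00 -2.89373782e-03 -3.07705786e+00] [ 0.1136178   0.64615387 -1.49971386] 0.05515777704671315
[(np.float64(209.04862996352819), np.float64(174.96933873827925))] [{'xy': [207.4, 167.6], 'conf': 0.7}] [{'xy': [630.7, 229.0], 'conf': 0.93}, {'xy': [320.1, 299.5], 'conf': 0.64}, {'xy': [622.0, 98.4], 'conf': 0.55}] [{'xy': [222.8, 245.9], 'conf': 0.83}]
```

View pics/wB.png

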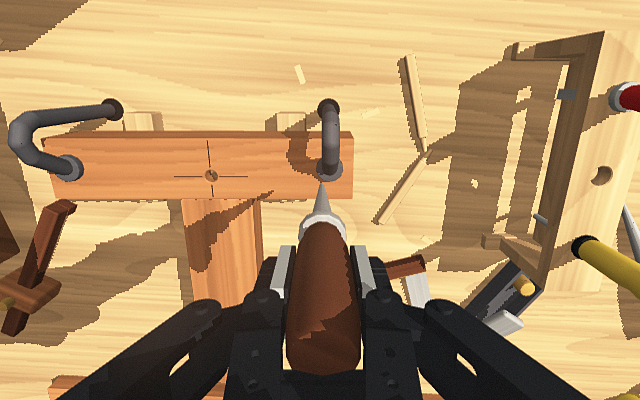

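The pin is held upright with its tip at (321,182). The leg's hole, with layout lines, is at (211,176). I move to a hover just beyond the hole so both stay visible.

Call:
send_rows:
  motion:
    - {"x": 1.5,"y": -3,"z": 0,"twist": 0.0,"gripper": 1}
    - {"x": 1.6,"y": -3,"z": 0,"twist": 0,"gripper": 1}
    - {"x": 1.6,"y": -3,"z": 0,"twist": 0,"gripper": 1}
    - {"x": 0,"y": -2.8,"z": -1.5,"twist": 0,"gripper": 1}
    - {"x": 0,"y": 0,"z": -1.5,"twist": 0,"gripper": 1}
    - {"x": 0,"y": 0,"z": -1.5,"twist": 0,"gripper": 1}
    - {"x": 0,"y": 0,"z": 0,"twist": 0,"gripper": 1}
    - {"x": 0,"y": 0,"z": 0,"twist": 0,"gripper": 1}

```text
t: 6.95
tool_pos: [0.5456, -0.0505, 0.254]
tcp_rot: [3.141, -0.001, -3.071]
ft_force: [0.7, 0.8, -0.8]
gripper_width: 0.0248
gripper_force: 59.6
```

```bash
python3 - <<'E'
from h import *
M=wpose();s=ctrl.state();print(s['t'],s['tool_pos'],s['tcp_rot'],s['ft_force'],abs(s['dq']).max())
np.save('MC.npy',M);im=snap('wrist','wC')
print([wpix(M,(.518,-.055,.09))],finder.find_in('wrist','hole'))
for z in (-.10,-.12,-.1253): print(wpix(M,s['tool_pos']+[0,0,z]))
cv2.imwrite('pics/wCc.png',cv2.resize(im[60:240,200:440,::-1],None,fx=3.3,fy=3.3,interpolation=cv2.INTER_CUBIC))
E
```

```text
6.95 [ 0.54562258 -0.05049004  0.2540097 ] [ 3.14114464e+00 -1.01285530e-03 -3.07075046e+00] [ 0.65795852  0.7804751  -0.84019671] 0.02380164074627794
[(np.float64(319.4086839456642), np.float64(143.42035359060426))] [{'xy': [310.0, 129.7], 'conf': 0.89}]
(np.float64(322.233162943103), np.float64(195.35523827787364))
(np.float64(322.238790488302), np.float64(187.51566216973373))
(np.float64(322.24015345930934), np.float64(185.61694531058018))
```

View pics/wCc.png

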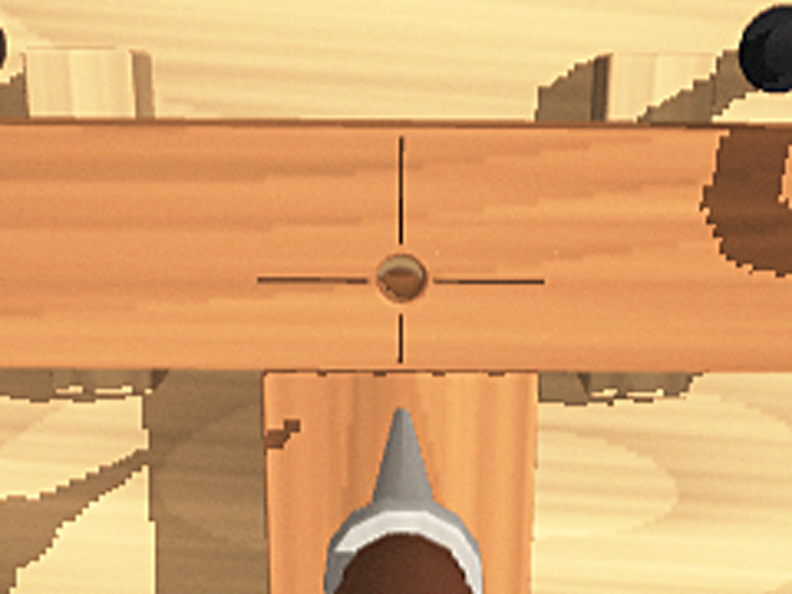

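```bash
python3 - <<'E'
from h import *
np.set_printoptions(precision=4,suppress=True)
M=np.load('MC.npy');im=cv2.imread('pics/wC.png')
H=onz(wray(M,(321.7,144.8)),.09);print('hole',H)
for r in range(133,156): print(r,im[r,314:331].sum(1).tolist())
print('edge col 290:',[(r,im[r,295].tolist(),im[r,345].tolist()) for r in range(168,178)])
for v in (144,145,146,147,148): print(v,onz(wray(M,(321.7,v)),.07)-H)
for v in (171,172,173,174): print(v,onz(wray(M,(321.7,v)),.09)-H,onz(wray(M,(321.7,v)),.082)-H)
E
```

```text
hole [ 0.5191 -0.0529  0.09  ]
133 [476, 487, 492, 474, 480, 486, 511, 92, 517, 490, 478, 478, 478, 474, 473, 479, 470]
134 [474, 474, 480, 483, 478, 485, 498, 434, 499, 482, 475, 483, 475, 477, 483, 479, 477]
135 [470, 476, 472, 482, 476, 487, 488, 480, 485, 488, 484, 485, 471, 473, 477, 468, 473]
136 [477, 471, 477, 491, 489, 499, 455, 463, 455, 500, 491, 494, 478, 473, 473, 470, 470]
137 [476, 476, 485, 420, 409, 340, 318, 333, 298, 309, 325, 440, 493, 472, 471, 474, 477]
138 [486, 489, 445, 352, 358, 405, 390, 390, 390, 378, 338, 293, 401, 488, 485, 479, 474]
139 [498, 423, 399, 417, 405, 434, 438, 440, 424, 433, 413, 394, 279, 396, 516, 498, 478]
140 [451, 400, 418, 430, 438, 417, 375, 375, 410, 409, 436, 430, 400, 274, 406, 498, 477]
141 [396, 415, 418, 385, 336, 288, 276, 281, 291, 310, 358, 404, 425, 298, 244, 500, 474]
142 [423, 421, 371, 271, 212, 223, 230, 232, 244, 245, 262, 317, 370, 402, 229, 372, 465]
143 [355, 365, 292, 291, 257, 243, 240, 259, 255, 250, 270, 304, 313, 392, 209, 350, 467]
144 [327, 241, 266, 299, 295, 315, 294, 309, 302, 317, 311, 298, 279, 299, 214, 
[... 1070 characters left out ...]
 233], [89, 151, 227]), (170, [94, 156, 233], [95, 150, 228]), (171, [80, 135, 211], [91, 151, 226]), (172, [62, 102, 161], [67, 113, 183]), (173, [101, 165, 243], [106, 170, 244]), (174, [95, 158, 235], [102, 169, 240]), (175, [90, 148, 227], [97, 164, 236]), (176, [89, 150, 226], [97, 161, 235]), (177, [88, 148, 226], [98, 163, 234])]
144 [ 0.0027  0.0002 -0.02  ]
145 [ 0.0037  0.0002 -0.02  ]
146 [ 0.0046  0.0003 -0.02  ]
147 [ 0.0056  0.0004 -0.02  ]
148 [ 0.0065  0.0004 -0.02  ]
171 [0.0241 0.0017 0.    ] [ 0.0261  0.0018 -0.008 ]
172 [0.0251 0.0018 0.    ] [ 0.0271  0.0019 -0.008 ]
173 [0.026  0.0018 0.    ] [ 0.0281  0.002  -0.008 ]
174 [0.027  0.0019 0.    ] [ 0.0291  0.002  -0.008 ]
```

Call:
send_rows:
  motion:
    - {"x": -2.4,"y": -0.2,"z": 0,"twist": 0.0,"gripper": 1}
    - {"x": 0,"y": 0,"z": -1,"twist": 0,"gripper": 1}
    - {"x": 0,"y": 0,"z": -1,"twist": 0,"gripper": 1}
    - {"x": 0,"y": 0,"z": -1,"twist": 0,"gripper": 1}
    - {"x": 0,"y": 0,"z": 0,"twist": 0,"gripper": 1}
    - {"x": 0,"y": 0,"z": 0,"twist": 0,"gripper": 1}
    - {"x": 0,"y": 0,"z": 0,"twist": 0,"gripper": 1}
    - {"x": 0,"y": 0,"z": 0,"twist": 0,"gripper": 1}

```text
t: 7.85
tool_pos: [0.5223, -0.0537, 0.2247]
tcp_rot: [-3.141, 0.001, -3.072]
ft_force: [-0.1, 0.5, -0.4]
gripper_width: 0.0244
gripper_force: 59.6
```

```bash
python3 - <<'E'
from h import *
M=wpose();s=ctrl.state();print(s['t'],s['tool_pos'],s['tcp_rot'],s['ft_force'],abs(s['dq']).max())
np.save('MD.npy',M);im=snap('wrist','wD')
print(wpix(M,(.5186,-.0529,.09)),wpix(M,s['tool_pos']-[0,0,.1253]))
cv2.imwrite('pics/wDc.png',cv2.resize(im[110:230,240:400,::-1],None,fx=5,fy=5,interpolation=cv2.INTER_CUBIC))
E
```

```text
7.85 [ 0.5222529  -0.05368231  0.22474549] [-3.14132984e+00  8.25818955e-04 -3.07237078e+00] [-0.08129224  0.47952192 -0.44462055] 0.003494408574943147
(np.float64(323.59120897448685), np.float64(177.9903335048829)) (np.float64(322.3490946432175), np.float64(185.34634608870596))
```

View pics/wDc.png

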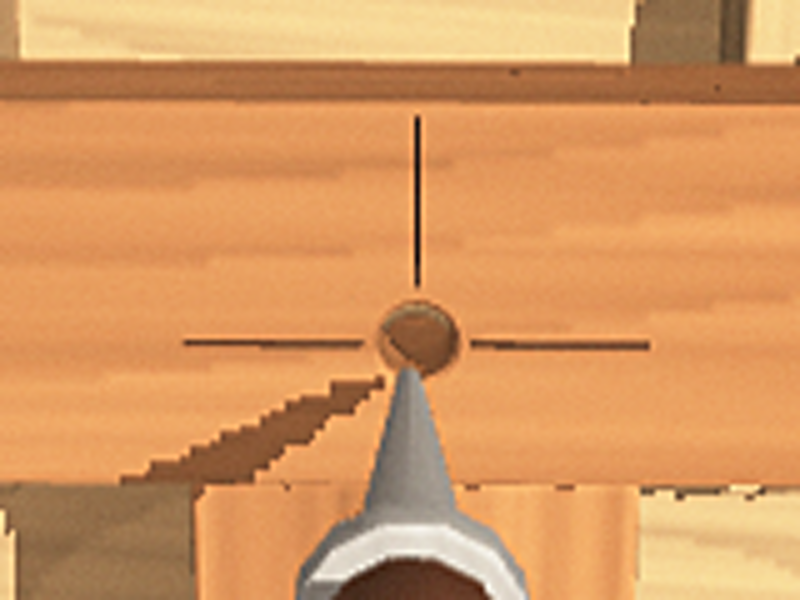

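The crop shows the tip at about full pixel (321.4,185) just above the hole's +x side. The hole is at (323.4,178), so the tip sits slightly to one side in y. I compute the offset next.

```bash
python3 - <<'E'
from h import *
M=np.load('MD.npy')
t=onz(wray(M,(321.4,184.9)),.0994)
for c in ((323.4,177.4),(323.4,178.3)):
    h=onz(wray(M,c),.09); e=np.array([np.cos(.066),np.sin(.066)]); d=(t-h)[:2]; print(t,h,d@e*1000,(-e[1]*d[0]+e[0]*d[1])*1000)
E
```

```text
[ 0.52194208 -0.05447788  0.0994    ] [ 0.51810084 -0.05309548  0.09      ] 3.741707842716586 -1.632725485310088
[ 0.52194208 -0.05447788  0.0994    ] [ 0.518879   -0.05304073  0.09      ] 2.9616285062337377 -1.6360372762929396
```

Call:
send_rows:
  motion:
    - {"x": -0.05,"y": 0.15,"z": 0,"twist": 0.0,"gripper": 1}
    - {"x": 0,"y": 0,"z": 0,"twist": 0,"gripper": 1}
    - {"x": 0,"y": 0,"z": -0.6,"twist": 0,"gripper": 1}
    - {"x": 0,"y": 0,"z": -0.6,"twist": 0,"gripper": 1}
    - {"x": 0,"y": 0,"z": -0.4,"twist": 0,"gripper": 1}
    - {"x": 0,"y": 0,"z": -0.4,"twist": 0,"gripper": 1}
    - {"x": 0,"y": 0,"z": -0.3,"twist": 0,"gripper": 1}
    - {"x": 0,"y": 0,"z": 0,"twist": 0,"gripper": 1}

```text
t: 8.7
tool_pos: [0.5208, -0.052, 0.2006]
tcp_rot: [3.141, -0.001, -3.072]
ft_force: [0.1, -0.3, -1.8]
gripper_width: 0.0248
gripper_force: 59.6
```

Call:
send_rows:
  motion:
    - {"x": 0,"y": 0,"z": -0.2,"twist": 0.0,"gripper": 1}
    - {"x": 0,"y": 0,"z": -0.2,"twist": 0,"gripper": 1}
    - {"x": 0,"y": 0,"z": -0.1,"twist": 0,"gripper": 1}
    - {"x": 0,"y": 0,"z": -0.1,"twist": 0,"gripper": 1}
    - {"x": 0,"y": 0,"z": -0.1,"twist": 0,"gripper": 1}
    - {"x": 0,"y": 0,"z": 0,"twist": 0,"gripper": 1}
    - {"x": 0,"y": 0,"z": 0,"twist": 0,"gripper": 1}
    - {"x": 0,"y": 0,"z": 0,"twist": 0,"gripper": 1}

```text
t: 9.5
tool_pos: [0.5213, -0.0521, 0.1944]
tcp_rot: [-3.142, 0.0, -3.072]
ft_force: [-0.1, 0.5, -1.3]
gripper_width: 0.0251
gripper_force: 59.6
```

Call:
send_rows:
  motion:
    - {"x": 0,"y": 0,"z": -0.1,"twist": 0.0,"gripper": 1}
    - {"x": 0,"y": 0,"z": -0.1,"twist": 0,"gripper": 1}
    - {"x": 0,"y": 0,"z": -0.1,"twist": 0,"gripper": 1}
    - {"x": 0,"y": 0,"z": 0,"twist": 0,"gripper": 1}
    - {"x": 0,"y": 0,"z": 0,"twist": 0,"gripper": 1}
    - {"x": 0,"y": 0,"z": 0,"twist": 0,"gripper": 1}
    - {"x": 0,"y": 0,"z": 0,"twist": 0,"gripper": 1}
    - {"x": 0,"y": 0,"z": 0,"twist": 0,"gripper": 1}

```text
t: 10.3
tool_pos: [0.5212, -0.0521, 0.1913]
tcp_rot: [-3.142, 0.0, -3.072]
ft_force: [0.5, -0.9, -1.6]
gripper_width: 0.0246
gripper_force: 59.6
```

Call:
send_rows:
  motion:
    - {"x": -0.01,"y": 0,"z": -0.1,"twist": 0.0,"gripper": 1}
    - {"x": -0.01,"y": 0,"z": -0.1,"twist": 0,"gripper": 1}
    - {"x": -0.01,"y": 0,"z": -0.1,"twist": 0,"gripper": 1}
    - {"x": -0.01,"y": 0,"z": -0.1,"twist": 0,"gripper": 1}
    - {"x": 0,"y": 0,"z": 0,"twist": 0,"gripper": 1}
    - {"x": 0,"y": 0,"z": 0,"twist": 0,"gripper": 1}
    - {"x": 0,"y": 0,"z": 0,"twist": 0,"gripper": 1}
    - {"x": 0,"y": 0,"z": 0,"twist": 0,"gripper": 1}

```text
t: 11.1
tool_pos: [0.521, -0.0521, 0.1874]
tcp_rot: [-3.142, 0.0, -3.072]
ft_force: [1.0, -0.2, -1.1]
gripper_width: 0.0245
gripper_force: 59.6
```

Call:
send_rows:
  motion:
    - {"x": -0.01,"y": 0,"z": -0.1,"twist": 0.0,"gripper": 1}
    - {"x": -0.01,"y": 0,"z": -0.1,"twist": 0,"gripper": 1}
    - {"x": -0.01,"y": 0,"z": -0.1,"twist": 0,"gripper": 1}
    - {"x": -0.01,"y": 0,"z": -0.1,"twist": 0,"gripper": 1}
    - {"x": 0,"y": 0,"z": 0,"twist": 0,"gripper": 1}
    - {"x": 0,"y": 0,"z": 0,"twist": 0,"gripper": 1}
    - {"x": 0,"y": 0,"z": 0,"twist": 0,"gripper": 1}
    - {"x": 0,"y": 0,"z": 0,"twist": 0,"gripper": 1}

```text
t: 11.9
tool_pos: [0.5206, -0.0521, 0.1834]
tcp_rot: [-3.142, 0.0, -3.072]
ft_force: [2.1, -0.8, -0.4]
gripper_width: 0.0246
gripper_force: 59.6
```

Call:
send_rows:
  motion:
    - {"x": 0,"y": 0,"z": -0.1,"twist": 0.0,"gripper": 1}
    - {"x": 0,"y": 0,"z": -0.1,"twist": 0,"gripper": 1}
    - {"x": -0.01,"y": 0,"z": -0.1,"twist": 0,"gripper": 1}
    - {"x": 0,"y": 0,"z": -0.1,"twist": 0,"gripper": 1}
    - {"x": 0,"y": 0,"z": 0,"twist": 0,"gripper": 1}
    - {"x": 0,"y": 0,"z": 0,"twist": 0,"gripper": 1}
    - {"x": 0,"y": 0,"z": 0,"twist": 0,"gripper": 1}
    - {"x": 0,"y": 0,"z": 0,"twist": 0,"gripper": 1}

```text
t: 12.7
tool_pos: [0.5206, -0.0522, 0.1795]
tcp_rot: [-3.141, 0.001, -3.072]
ft_force: [1.4, -0.3, 1.6]
gripper_width: 0.0246
gripper_force: 59.7
```

Call:
send_rows:
  motion:
    - {"x": -0.01,"y": 0,"z": -0.1,"twist": 0.0,"gripper": 1}
    - {"x": -0.01,"y": 0,"z": -0.1,"twist": 0,"gripper": 1}
    - {"x": -0.01,"y": 0,"z": -0.1,"twist": 0,"gripper": 1}
    - {"x": 0,"y": 0,"z": 0,"twist": 0,"gripper": 1}
    - {"x": 0,"y": 0,"z": 0,"twist": 0,"gripper": 1}
    - {"x": 0,"y": 0,"z": 0,"twist": 0,"gripper": 1}
    - {"x": 0,"y": 0,"z": 0,"twist": 0,"gripper": 1}
    - {"x": 0,"y": 0,"z": 0,"twist": 0,"gripper": 1}

```text
t: 13.5
tool_pos: [0.5202, -0.0522, 0.1763]
tcp_rot: [-3.141, 0.0, -3.072]
ft_force: [3.4, -1.3, 1.2]
gripper_width: 0.0246
gripper_force: 59.9
```

Call:
send_rows:
  motion:
    - {"x": 0,"y": 0,"z": -0.1,"twist": 0.0,"gripper": 1}
    - {"x": 0,"y": 0,"z": -0.1,"twist": 0,"gripper": 1}
    - {"x": 0,"y": 0,"z": -0.1,"twist": 0,"gripper": 1}
    - {"x": 0,"y": 0,"z": -0.1,"twist": 0,"gripper": 1}
    - {"x": 0,"y": 0,"z": 0,"twist": 0,"gripper": 1}
    - {"x": 0,"y": 0,"z": 0,"twist": 0,"gripper": 1}
    - {"x": 0,"y": 0,"z": 0,"twist": 0,"gripper": 1}
    - {"x": 0,"y": 0,"z": 0,"twist": 0,"gripper": 1}

```text
t: 14.3
tool_pos: [0.5199, -0.0521, 0.1721]
tcp_rot: [-3.142, -0.0, -3.072]
ft_force: [2.2, -1.3, 0.4]
gripper_width: 0.0247
gripper_force: 59.9
```

Call:
send_rows:
  motion:
    - {"x": 0,"y": 0,"z": -0.1,"twist": 0.0,"gripper": 1}
    - {"x": -0.01,"y": 0,"z": -0.1,"twist": 0,"gripper": 1}
    - {"x": 0,"y": 0,"z": -0.1,"twist": 0,"gripper": 1}
    - {"x": -0.01,"y": 0,"z": -0.1,"twist": 0,"gripper": 1}
    - {"x": 0,"y": 0,"z": 0,"twist": 0,"gripper": 1}
    - {"x": 0,"y": 0,"z": 0,"twist": 0,"gripper": 1}
    - {"x": 0,"y": 0,"z": 0,"twist": 0,"gripper": 1}
    - {"x": 0,"y": 0,"z": 0,"twist": 0,"gripper": 1}

```text
t: 15.1
tool_pos: [0.5197, -0.0521, 0.1682]
tcp_rot: [-3.142, -0.0, -3.072]
ft_force: [3.4, -2.7, 1.8]
gripper_width: 0.0247
gripper_force: 60.0
```

Call:
send_rows:
  motion:
    - {"x": 0,"y": -0.02,"z": -0.1,"twist": 0.0,"gripper": 1}
    - {"x": 0,"y": -0.02,"z": -0.1,"twist": 0,"gripper": 1}
    - {"x": 0,"y": 0,"z": -0.1,"twist": 0,"gripper": 1}
    - {"x": 0,"y": 0,"z": 0,"twist": 0,"gripper": 1}
    - {"x": 0,"y": 0,"z": 0,"twist": 0,"gripper": 1}
    - {"x": 0,"y": 0,"z": 0,"twist": 0,"gripper": 1}
    - {"x": 0,"y": 0,"z": 0,"twist": 0,"gripper": 1}
    - {"x": 0,"y": 0,"z": 0,"twist": 0,"gripper": 1}

```text
t: 15.9
tool_pos: [0.5197, -0.0524, 0.1651]
tcp_rot: [3.141, -0.0, -3.072]
ft_force: [2.5, -0.8, 0.1]
gripper_width: 0.0247
gripper_force: 60.0
```

Call:
send_rows:
  motion:
    - {"x": 0,"y": 0,"z": -0.1,"twist": 0.0,"gripper": 1}
    - {"x": 0,"y": 0,"z": -0.1,"twist": 0,"gripper": 1}
    - {"x": 0,"y": 0,"z": -0.1,"twist": 0,"gripper": 1}
    - {"x": 0,"y": 0,"z": 0,"twist": 0,"gripper": 1}
    - {"x": 0,"y": 0,"z": 0,"twist": 0,"gripper": 1}
    - {"x": 0,"y": 0,"z": 0,"twist": 0,"gripper": 1}
    - {"x": 0,"y": 0,"z": 0,"twist": 0,"gripper": 1}
    - {"x": 0,"y": 0,"z": 0,"twist": 0,"gripper": 1}

```text
t: 16.7
tool_pos: [0.5197, -0.0525, 0.1622]
tcp_rot: [-3.142, -0.0, -3.072]
ft_force: [2.2, -1.3, 1.0]
gripper_width: 0.0248
gripper_force: 60.0
```

```bash
python3 - <<'E'
from h import *
snap('wrist','wE');snap('top','tE');a=cv2.imread('pics/tE.png');M=wpose();print(ctrl.state()['ft_force'])
w=cv2.imread('pics/wE.png'); b=cv2.resize(w[120:220,240:400],None,fx=5,fy=5,interpolation=2)
cv2.imwrite('pics/wEc.png',b)
for v in range(215,235):
    print(v,w[v,[285,290,350,355,360]].sum(1).tolist(),onz(wray(M,(322,v)),.09)[0].round(4),onz(wray(M,(322,v)),.082)[0].round(4))
E
```

```text
[ 1.62008544 -1.78666959  0.13505931]
215 [298, 300, 503, 503, 500] 0.5245 0.5276
216 [295, 287, 496, 503, 507] 0.5252 0.5284
217 [281, 278, 501, 501, 506] 0.5259 0.5291
218 [282, 282, 501, 507, 507] 0.5266 0.5299
219 [278, 280, 502, 498, 499] 0.5274 0.5306
220 [279, 290, 500, 505, 501] 0.5281 0.5314
221 [276, 277, 502, 508, 497] 0.5288 0.5321
222 [282, 270, 497, 505, 493] 0.5295 0.5329
223 [264, 265, 499, 498, 498] 0.5303 0.5336
224 [275, 279, 496, 499, 504] 0.531 0.5344
225 [275, 288, 507, 502, 504] 0.5317 0.5352
226 [284, 277, 505, 506, 510] 0.5325 0.5359
227 [294, 286, 510, 510, 503] 0.5332 0.5367
228 [283, 293, 509, 516, 514] 0.5339 0.5375
229 [286, 291, 512, 511, 519] 0.5347 0.5382
230 [272, 274, 502, 501, 503] 0.5354 0.539
231 [261, 279, 496, 493, 498] 0.5362 0.5398
232 [280, 273, 490, 478, 490] 0.5369 0.5405
233 [267, 263, 496, 490, 471] 0.5377 0.5413
234 [277, 274, 474, 483, 475] 0.5384 0.5421
```

Call:
send_rows:
  motion:
    - {"x": 0,"y": -0.01,"z": -0.1,"twist": 0.0,"gripper": 1}
    - {"x": 0,"y": 0,"z": -0.1,"twist": 0,"gripper": 1}
    - {"x": 0,"y": 0,"z": 0,"twist": 0,"gripper": 1}
    - {"x": 0,"y": 0,"z": 0,"twist": 0,"gripper": 1}
    - {"x": 0,"y": 0,"z": 0,"twist": 0,"gripper": 1}
    - {"x": 0,"y": 0,"z": 0,"twist": 0,"gripper": 1}
    - {"x": 0,"y": 0,"z": 0,"twist": 0,"gripper": 1}
    - {"x": 0,"y": 0,"z": 0,"twist": 0,"gripper": 1}

```text
t: 17.6
tool_pos: [0.5198, -0.0526, 0.1602]
tcp_rot: [3.142, -0.0, -3.072]
ft_force: [2.4, -0.8, 1.8]
gripper_width: 0.0245
gripper_force: 60.0
```

Call:
send_rows:
  motion:
    - {"x": 0,"y": 0,"z": -0.1,"twist": 0.0,"gripper": 1}
    - {"x": 0,"y": 0,"z": -0.1,"twist": 0,"gripper": 1}
    - {"x": 0,"y": 0,"z": 0,"twist": 0,"gripper": 1}
    - {"x": 0,"y": 0,"z": 0,"twist": 0,"gripper": 1}
    - {"x": 0,"y": 0,"z": 0,"twist": 0,"gripper": 1}
    - {"x": 0,"y": 0,"z": 0,"twist": 0,"gripper": 1}
    - {"x": 0,"y": 0,"z": 0,"twist": 0,"gripper": 1}
    - {"x": 0,"y": 0,"z": 0,"twist": 0,"gripper": 1}

```text
t: 18.4
tool_pos: [0.5198, -0.0526, 0.1584]
tcp_rot: [-3.141, 0.0, -3.072]
ft_force: [-0.1, -2.6, 5.0]
gripper_width: 0.0247
gripper_force: 60.1
```

Call:
send_rows:
  motion:
    - {"x": 0,"y": -0.02,"z": -0.1,"twist": 0.0,"gripper": 1}
    - {"x": 0,"y": 0,"z": 0,"twist": 0,"gripper": 1}
    - {"x": 0,"y": 0,"z": 0,"twist": 0,"gripper": 1}
    - {"x": 0,"y": 0,"z": 0,"twist": 0,"gripper": 1}
    - {"x": 0,"y": 0,"z": 0,"twist": 0,"gripper": 1}
    - {"x": 0,"y": 0,"z": 0,"twist": 0,"gripper": 1}
    - {"x": 0,"y": 0,"z": 0,"twist": 0,"gripper": 1}
    - {"x": 0,"y": 0,"z": 0,"twist": 0,"gripper": 1}

```text
t: 19.2
tool_pos: [0.5199, -0.0528, 0.1576]
tcp_rot: [3.142, 0.0, -3.072]
ft_force: [-0.3, -1.5, 5.0]
gripper_width: 0.0245
gripper_force: 60.2
```

Call:
send_rows:
  motion:
    - {"x": 0,"y": -0.01,"z": -0.1,"twist": 0.0,"gripper": 1}
    - {"x": 0,"y": 0,"z": 0,"twist": 0,"gripper": 1}
    - {"x": 0,"y": 0,"z": 0,"twist": 0,"gripper": 1}
    - {"x": 0,"y": 0,"z": 0,"twist": 0,"gripper": 1}
    - {"x": 0,"y": 0,"z": 0,"twist": 0,"gripper": 1}
    - {"x": 0,"y": 0,"z": 0,"twist": 0,"gripper": 1}
    - {"x": 0,"y": 0,"z": 0,"twist": 0,"gripper": 1}
    - {"x": 0,"y": 0,"z": 0,"twist": 0,"gripper": 1}

```text
t: 20.0
tool_pos: [0.5199, -0.0528, 0.157]
tcp_rot: [3.142, 0.0, -3.072]
ft_force: [-0.4, -1.1, 7.3]
gripper_width: 0.0244
gripper_force: 60.5
```

Call:
send_rows:
  motion:
    - {"x": 0,"y": 0,"z": -0.05,"twist": 0.0,"gripper": 1}
    - {"x": 0,"y": 0,"z": 0,"twist": 0,"gripper": 1}
    - {"x": 0,"y": 0,"z": -0.05,"twist": 0,"gripper": 1}
    - {"x": 0,"y": 0,"z": 0,"twist": 0,"gripper": 1}
    - {"x": 0,"y": 0,"z": 0,"twist": 0,"gripper": 1}
    - {"x": 0,"y": 0,"z": 0,"twist": 0,"gripper": 1}
    - {"x": 0,"y": 0,"z": 0,"twist": 0,"gripper": 1}
    - {"x": 0,"y": 0,"z": 0,"twist": 0,"gripper": 1}

```text
t: 20.8
tool_pos: [0.5201, -0.0529, 0.1567]
tcp_rot: [-3.141, 0.001, -3.072]
ft_force: [-1.1, -1.2, 10.3]
gripper_width: 0.0249
gripper_force: 60.7
```

Call:
send_rows:
  motion:
    - {"x": -0.01,"y": -0.01,"z": -0.05,"twist": 0.0,"gripper": 1}
    - {"x": 0,"y": 0,"z": 0,"twist": 0,"gripper": 1}
    - {"x": 0,"y": 0,"z": -0.05,"twist": 0,"gripper": 1}
    - {"x": 0,"y": 0,"z": 0,"twist": 0,"gripper": 1}
    - {"x": 0,"y": 0,"z": 0,"twist": 0,"gripper": 1}
    - {"x": 0,"y": 0,"z": 0,"twist": 0,"gripper": 1}
    - {"x": 0,"y": 0,"z": 0,"twist": 0,"gripper": 1}
    - {"x": 0,"y": 0,"z": 0,"twist": 0,"gripper": 1}

```text
t: 21.6
tool_pos: [0.5201, -0.0529, 0.1562]
tcp_rot: [-3.142, 0.001, -3.072]
ft_force: [-2.9, -0.3, 13.9]
gripper_width: 0.0247
gripper_force: 61.1
```

```bash
python3 - <<'E'
from h import *
F=[]
for i in range(4): snap('scene','sF'); s=ctrl.state(); F.append(s['ft_force']); print(s['tool_pos'],s['ft_force'].round(2))
print(np.mean(F,0))
a=cv2.imread('pics/s0.png');b=cv2.imread('pics/sF.png')
# rail motion: track far end of the rail between first and now
g0,g1=[cv2.cvtColor(i,6) for i in(a,b)]
for box in ((286,205,322,275),(286,245,322,275),(262,180,305,212),(200,225,245,265)):
    c0,r0,c1,r1=box; t=g0[r0:r1,c0:c1].astype('float32'); u=g1[r0:r1,c0:c1].astype('float32'); print(box,cv2.phaseCorrelate(t,u,cv2.createHanningWindow(t.shape[::-1],cv2.CV_32F)))
E
```

```text
[ 0.52013417 -0.0529065   0.15623607] [-1.42 -0.79 13.64]
[ 0.52012632 -0.05292388  0.15622223] [-1.79  0.47 13.89]
[ 0.52013222 -0.05293609  0.15623518] [-2.01 -0.28 13.48]
[ 0.52012488 -0.05288658  0.15619761] [-2.07  0.52 13.62]
[-1.82214056 -0.01974481 13.655534  ]
(286, 205, 322, 275) ((-0.017623417999619306, -0.36587861243163644), 1.052207703207746)
(286, 245, 322, 275) ((-0.04826997096706975, -0.42469476362522407), 0.9798863146040174)
(262, 180, 305, 212) ((0.6880695794831944, -0.10134318951143229), 0.8511647136674987)
(200, 225, 245, 265) ((0.5468353986391961, -0.28797605334396437), 0.626443368991216)
```

Call:
send_rows:
  motion:
    - {"x": 0,"y": 0,"z": -0.03,"twist": 0.0,"gripper": 1}
    - {"x": 0,"y": 0,"z": -0.03,"twist": 0,"gripper": 1}
    - {"x": 0,"y": 0,"z": 0,"twist": 0,"gripper": 1}
    - {"x": 0,"y": 0,"z": 0,"twist": 0,"gripper": 1}
    - {"x": 0,"y": 0,"z": 0,"twist": 0,"gripper": 1}
    - {"x": 0,"y": 0,"z": 0,"twist": 0,"gripper": 1}
    - {"x": 0,"y": 0,"z": 0,"twist": 0,"gripper": 1}
    - {"x": 0,"y": 0,"z": 0,"twist": 0,"gripper": 1}

```text
t: 22.6
tool_pos: [0.5202, -0.0529, 0.156]
tcp_rot: [-3.142, 0.001, -3.072]
ft_force: [-3.2, -1.6, 15.5]
gripper_width: 0.0246
gripper_force: 61.3
```

```bash
python3 - <<'E'
from h import *
F=[]
for i in range(5): snap('top','tF'); s=ctrl.state(); F.append(s['ft_force'])
print(s['tool_pos'],np.mean(F,0))
g0,g1=[cv2.cvtColor(cv2.imread(f'pics/{n}.png'),6) for n in('t0','tF')]
for c0,r0,c1,r1 in ((296,110,352,135),(296,112,330,180),(225,120,275,185),(415,120,450,200)):
    t=g0[r0:r1,c0:c1].astype('float32'); u=g1[r0:r1,c0:c1].astype('float32'); print(cv2.phaseCorrelate(t,u,cv2.createHanningWindow(t.shape[::-1],cv2.CV_32F)))
E
```

```text
[ 0.5202182  -0.05290436  0.15603724] [-3.00145814 -0.17876993 15.47718744]
((0.3974176214773486, 0.9698744021172061), 0.8541432882944743)
((0.07927612478312085, 0.12142771887678805), 0.9698040119291823)
((0.1010110134345652, 0.11078437021447485), 0.918863107893202)
((0.08064340611360521, 0.19436693980284048), 0.5715606626537111)
```

Call:
send_rows:
  motion:
    - {"x": 0,"y": 0,"z": 0,"twist": 0.0,"gripper": 0}
    - {"x": 0,"y": 0,"z": 0,"twist": 0,"gripper": 0}
    - {"x": 0,"y": 0,"z": 0,"twist": 0,"gripper": 0}
    - {"x": 0,"y": 0,"z": 0,"twist": 0,"gripper": 0}
    - {"x": 0,"y": 0,"z": 0,"twist": 0,"gripper": 0}
    - {"x": 0,"y": 0,"z": 0,"twist": 0,"gripper": 0}
    - {"x": 0,"y": 0,"z": 0.2,"twist": 0,"gripper": 0}
    - {"x": 0,"y": 0,"z": 0.3,"twist": 0,"gripper": 0}

```text
t: 23.65
tool_pos: [0.5196, -0.0529, 0.1587]
tcp_rot: [3.141, -0.0, -3.072]
ft_force: [-1.1, -1.7, -0.2]
gripper_width: 0.0849
gripper_force: 0.0
```

Call:
send_rows:
  motion:
    - {"x": 0,"y": 0,"z": 1,"twist": 0.0,"gripper": 0}
    - {"x": 0,"y": 0,"z": 2,"twist": 0,"gripper": 0}
    - {"x": 0,"y": 0,"z": 3,"twist": 0,"gripper": 0}
    - {"x": 0,"y": 0,"z": 3,"twist": 0,"gripper": 0}
    - {"x": 0,"y": 0,"z": 3,"twist": 0,"gripper": 0}
    - {"x": 0,"y": 0,"z": 2,"twist": 0,"gripper": 0}
    - {"x": 0,"y": 0,"z": 0,"twist": 0,"gripper": 0}
    - {"x": 0,"y": 0,"z": 0,"twist": 0,"gripper": 0}

```text
t: 24.45
tool_pos: [0.52, -0.053, 0.2994]
tcp_rot: [-3.141, 0.001, -3.072]
ft_force: [0.1, 0.1, -0.4]
gripper_width: 0.0856
gripper_force: 0.0
```

```bash
python3 - <<'E'
from h import *
w=snap('wrist','wG');t=snap('top','tG')
print(ctrl.state()['tool_pos'],finder.find_in('wrist','pin_handle')[:2],finder.find_in('wrist','shoulder')[:1])
snap('wrist','wG')
g0=cv2.cvtColor(cv2.imread('pics/t0.png'),6);g1=cv2.cvtColor(cv2.imread('pics/tG.png'),6)
c0,r0,c1,r1=296,110,352,135
x,u=[g[r0:r1,c0:c1].astype('float32') for g in(g0,g1)];print(cv2.phaseCorrelate(x,u,cv2.createHanningWindow(x.shape[::-1],cv2.CV_32F)))
E
```

```text
[ 0.51896282 -0.05280658  0.29757672] [{'xy': [323.5, 173.9], 'conf': 0.63}] [{'xy': [321.7, 275.9], 'conf': 0.97}]
((0.36099797270397715, 0.8394257978192066), 0.8266978066762288)
```

View pics/wG.png

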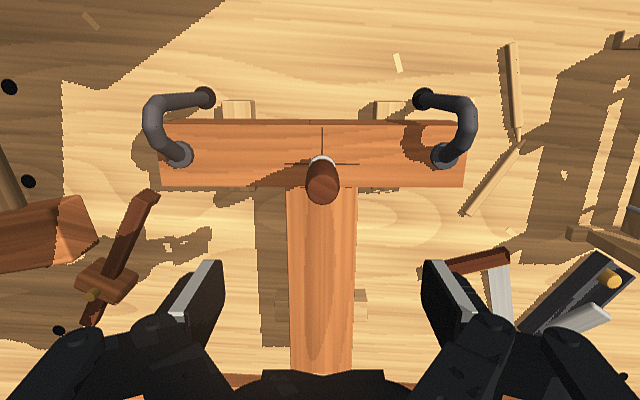

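The pin stands in the joint at (322,180). No gap shows at the shoulder around row 187, and the gripper is open and clear of everything.

```bash
python3 -c "
from rig import ctrl; print(ctrl.sign_off())"
```

```text
the job is handed in; nothing more can be done
None
```

The job is handed in at about 25 s: the drawbore pin stands wedged in the joint after a final push of about 15.5 N (highest reading too), the pictures show the rail moved about 2–3 mm with no gap visible at the shoulder, and the gripper is open and clear.

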